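# Set the filter changer to its third click

### The job

The lever of the light-filter changer is parked in the plain end of its slot, before the clicks. Push it along the slot with a fingertip, counting the clicks by feel, and leave it seated in the third notch without ever running on past it, then move clear. Do not take the lever between the fingers, do not shove or lift the changer, and leave everything else standing where it is.

Things in the scene. Friction and masses are not known exactly. Their poses are not given: they have to be found in the camera images.
- changer: Light-filter changer: grey and aluminium case 100 (x) x 230 (y) x 49 mm high, 2.5 kg, loose on rubber feet; slides if pushed with more than about 10 N. Origin at the centre of its underside, z up. A slot runs along y in the middle of its top, with five engraved lines beside it, one per notch, nearer the +y end. A 30 mm round light port on each long side.
- lever_head (a point): Centre of the lever's head: a black block 14 mm along the slot (y), 40 across it (x), 22 high, its top 94 and its underside 72 mm above the worktop, on a 6 mm thick blade out of the slot. Axes as the changer's. Push it to the changer's +y. Each hump resists with up to about 8 N; past its middle a spring snaps the lever on alone, 9 mm ahead of the finger, into the next notch, where it stays.
- lever (a joint): Lever position in m, growing to the changer's +y; the head's centre is at y = -0.060 + value in the changer's frame. 0 to 0.027: plain run, moves with about 1.2 N; it starts at 0 to 0.020. Notches (clicks) one to five at 0.045, 0.063, 0.081, 0.099, 0.117; humps before each, at 0.036, 0.054, 0.072, 0.090, 0.108; end stop 0.121.
- marker_2: Bystander (sizes in mm): white marker pen with a blue cap, 139 long, 12 thick, lying in front of the changer; origin at the centre of its underside. To be left alone.
- dish_2: Bystander (sizes in mm): round petri dish, 62 across, 14 high, lying behind the changer; origin at the centre of its underside. To be left alone.
- slide_box: Bystander (sizes in mm): box of microscope slides, 36 x 86 x 30 high, behind the changer; origin at the centre of its underside. To be left alone.
- tape_roll: Bystander (sizes in mm): roll of tape lying flat, 90 across, 19 high, right of the changer near the front edge; origin at the centre of its underside. To be left alone.
- beaker: Bystander (sizes in mm): beaker, 68 across, 90 high, left of the changer; origin at the centre of its underside. To be left alone.
- flask: Bystander (sizes in mm): flat culture flask with a cap, 48 x 101 x 25 high, left of the changer; origin at the centre of its underside. To be left alone.

How it is judged:
By the outcome, as a careful person would: the job done as asked, in the order asked, and still so for the second after the job is handed in, with the robot touching nothing.
It also fails if it takes over 58 s, if anything falls off the work surface, if the arm or the gripper's body presses on something with over 40 N, if the wrist force passes 120 N, or if a joint passes its speed limit or range.

### The arm

A 6-joint arm with a two-finger parallel gripper is mounted at the origin on a cart in front of the work surface, level with it; the furniture and walls round the work are solid. World frame = base frame: x ahead of the robot, y to its left, z up, the work surface at z = 0. Lengths are in mm, angles in rad, forces in N, time in s.
With the tool pointing down it reaches from about 350 to 850 mm from the base axis. Payload 8.1 kg.
Tool frame: the origin (TCP) lies on the centre line of the jaws, within the pads' length; the fingertips stand 14 mm ahead of it and the grasp point (between the pads) lies 5 mm behind it; z points along the fingers, y is the direction in which the jaws open and shut (so a half turn about z gives the same grasp; the last joint's range is limited). The gripper opens to 93 mm and grips with 3 to 60 N. Pads are 15 mm wide; open, the fingers measure 128 mm over their backs; the gripper's body (75 mm by 188 mm) begins 65 mm behind the grasp point.
Start: joints at [-1.32, 0.13, 1.488, -0, 1.523, -0.085], TCP at [197.735, -566.486, 232.635] pointing down, gripper open.
Joint ranges: [-2.96, 2.96], [-0.89, 2.26], [0.02, 2.5], [-1.34, 4.48], [0, 2.73], [-2.66, 2.66]. Speed limits (rad/s): [2.39, 2.39, 2.79, 3.14, 3.14, 3.14].

### API

Orientations are given as a 3x3 rotation matrix whose columns are the frame's x, y, z axes.
In Python, from rig import get_obs, grab_frame, env gives the robot as it stands. The module is installed in compiled form; this text tells all that it offers.
- The arm moves only by the tool carry_out, never from a script. Its argument "targets" is a list that holds one entry, the list of rows, each a list of 7 numbers: the shift along the tool's x, y, z in mm, then the turn, a rotation vector about the tool's x, y, z in rad, then the closure in counts, from 0 (fully open) to 255 (shut). In form: [[[tx, ty, tz, ax, ay, az, fingers], ...]]. A call has 1 to 20 rows; each row shifts and turns the pose as measured when the row begins, along the tool's axes as they then stand; what a row does not reach is not made up. A row lasts 1/12 s, in which the tool goes at most 41.7 mm and 7.16 degrees, less where a joint would pass 70% of its speed; a pose out of reach is approached as far as the arm can. A call with a gripper value outside its range is refused whole. The fingers move at their own pace and stop on an object; "grip_force" is the grip in N (left out, the last holds). Time passes only in rows, so rows that do not move let the fingers close. It gives the time, the measured TCP pose, the force and the opening at its end, in the units of the state.
- get_obs(): the state, without advancing time (a new reading comes with each control period).
- grab_frame(name): name is "scene" or "side" or "wrist"; returns a dict with "pixels" (480x640x3 uint8, blue, green, red), "intrinsics" (3x3 intrinsics, pixels), "pose" (4x4, takes a point from camera to world coordinates). Camera axes: x right, y up, looking along -z (the intrinsics and any distortion apply to the point x, -y, -z); pixel columns grow to the right and rows downward; lengths in mm; the calibration is good to about 2 mm. The wrist camera is an equidistant fisheye: a pixel r from the principal point sees the ray r / f radians off the axis. A picture is of the moment at which its call begins. There is no depth.
- env.job_done(): hands the job in, once; it reports no verdict.
The state is a dict: "time_s": time; "joints": joint angles; "qd": joint speeds; "joint_efforts": joint torques, N m; "eef_pos": TCP position; "tcp_rot": TCP orientation; "force": force on the tool from outside, world axes, zero at the start; "moment": the same for the moment, N m; "opening": finger opening in mm.
Only numpy, scipy, OpenCV 4.12 (cv2) and the standard library are available. Lean on these libraries where they do the work, as an engineer would, in place of code of your own. Each camera call takes 0.05 s, during which the arm holds its last target.

## Working session

There is one attempt and no reset: what is moved stays moved. The work goes in short steps, Python scripts to look and compute and a tool call to move; the robot and the scene stay as the last step left them, time stands still between calls to the robot, and variables do not carry over. Pictures are saved under pics/ and viewed, and the job is handed in when it is done.

Besides the shell and the picture viewer there is one more tool, called in YAML: its name, and indented under it one key for each argument. carry_out: Moves the arm, as the interface text tells. Its arguments: {"type":"object","properties":{"targets":{"type":"array"},"grip_force":{"type":"number"}},"required":["targets"]}

```bash
mkdir -p pics; python3 - <<'E'
from rig import get_obs, grab_frame
import cv2,numpy as np
o=get_obs()
for k,v in o.items(): print(k,np.round(v,3).tolist())
for n in("scene","side"):
    f=grab_frame(n); cv2.imwrite(f"pics/{n}0.png",f["pixels"]); np.savez(f"{n}0.npz",**f); print(n,np.round(f["intrinsics"],1).tolist(),np.round(f["pose"],3).tolist(),[k for k in f])
E
```

```text
time_s 0.0
joints [-1.32, 0.131, 1.489, -0.0, 1.523, -0.085]
qd [-0.001, -0.0, -0.0, 0.0, -0.0, 0.001]
joint_efforts [-0.004, -55.986, -49.176, 0.077, 0.036, -0.0]
eef_pos [197.594, -565.951, 231.593]
tcp_rot [[0.944, 0.33, -0.0], [0.33, -0.944, 0.002], [0.0, -0.002, -1.0]]
force [-0.321, -0.548, -0.163]
moment [-0.013, 0.036, -0.033]
opening 93.375
scene [[459.3, 0.0, 324.5], [0.0, 459.3, 241.8], [0.0, 0.0, 1.0]] [[-0.75, 0.428, -0.504, 4.366], [-0.661, -0.473, 0.582, 643.252], [0.011, 0.77, 0.638, 749.96], [0.0, 0.0, 0.0, 1.0]] ['pixels', 'intrinsics', 'pose']
side [[519.7, 0.0, 327.4], [0.0, 519.7, 241.9], [0.0, 0.0, 1.0]] [[-0.877, 0.287, -0.384, 94.299], [-0.48, -0.544, 0.689, 820.681], [-0.012, 0.789, 0.615, 752.539], [0.0, 0.0, 0.0, 1.0]] ['pixels', 'intrinsics', 'pose']
```

View pics/scene0.png

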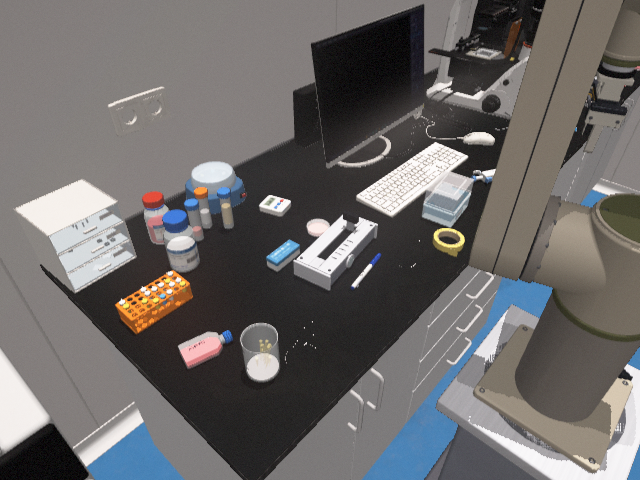

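View pics/side0.png

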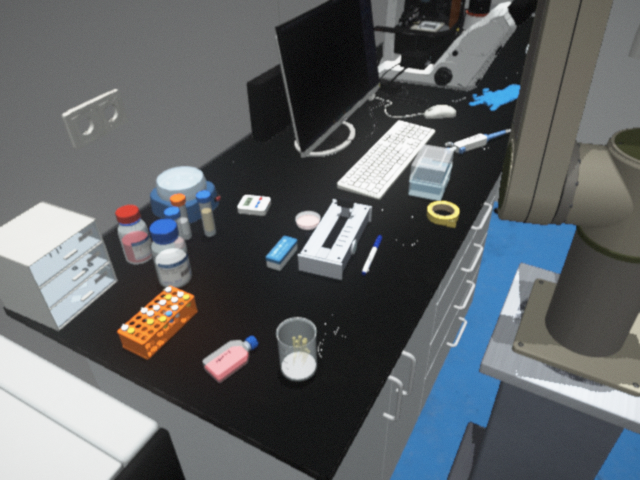

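The scene image shows the changer around (337,248), with the lever at its far (world −y) end near (350,222). The side image shows it around (336,238), lever near (346,210). I'll zoom in on both.

```bash
python3 - <<'E'
import cv2,numpy as np
a=np.load("scene0.npz")["pixels"][205:295,285:390]; b=np.load("side0.npz")["pixels"][190:285,290:390]
cv2.imwrite("pics/z_scene.png",cv2.resize(a,None,fx=7,fy=6.5,interpolation=cv2.INTER_CUBIC)) if 0 else None
cv2.imwrite("pics/z_scene.png",cv2.resize(a,None,fx=6,fy=6,interpolation=cv2.INTER_CUBIC))
cv2.imwrite("pics/z_side.png",cv2.resize(b,None,fx=6,fy=6,interpolation=cv2.INTER_CUBIC))
E
```

```text
(no output)
```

View pics/z_scene.png

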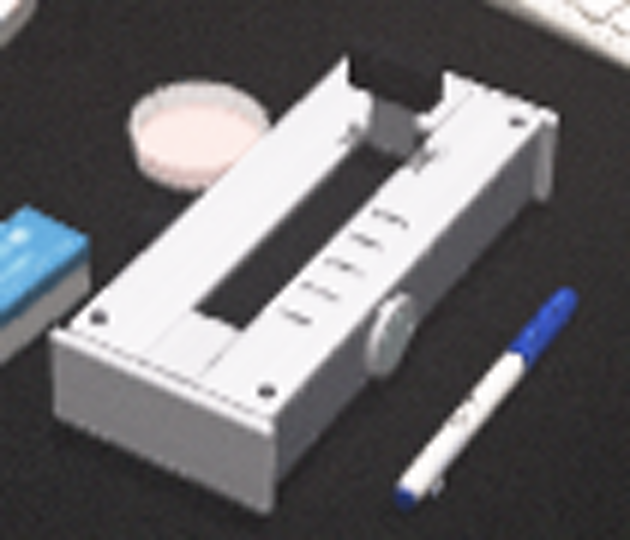

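View pics/z_side.png

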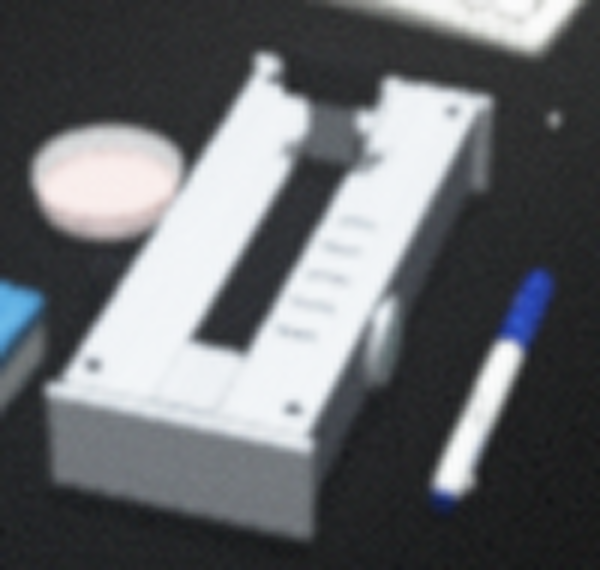

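Both zooms agree: the lever is at the far end and the five lines lie nearer the near end, so the changer's +y points roughly to world +y. The top corners in the zoomed scene image are (55,335), (275,430), (555,118) and (345,60). Next I'll cast rays onto z=49.

```bash
cat > h.py <<'E'
import numpy as np
def ray(f,u,v,fish=False):
    K=f["intrinsics"];P=f["pose"]
    x=(u-K[0,2])/K[0,0];y=(v-K[1,2])/K[1,1]
    if fish:
        r=np.hypot(x,y); s=np.sin(r)/max(r,1e-9); d=np.array([x*s,-y*s,-np.cos(r)])
    else: d=np.array([x,-y,-1.])
    return P[:3,3],P[:3,:3]@d
def cast(f,u,v,z,fish=False):
    o,d=ray(f,u,v,fish); return o+d*(z-o[2])/d[2]
E
python3 - <<'E'
from h import *
for n,off,pts,lev in (("scene0",(285,205),[(55,335),(275,430),(555,118),(345,60)],[(350,60),(445,72),(435,110),(352,92)]),("side0",(290,190),[(50,385),(315,442),(492,97),(265,58)],[(283,62),(384,72)])):
    f=dict(np.load(n+".npz")); C=np.array([cast(f,off[0]+u/6-.4,off[1]+v/6-.4,49) for u,v in pts])
    print(n,np.round(C[:,:2],0).tolist())
    print(" edges",[round(float(np.linalg.norm(C[i]-C[(i+1)%4]))) for i in range(4)],"centre",C.mean(0).round(1))
    d=C[0]+C[1]-C[2]-C[3]; print(" +y yaw",np.degrees(np.arctan2(d[1],d[0])))
    print(" lev",[cast(f,off[0]+u/6-.4,off[1]+v/6-.4,94).round(0).tolist() for u,v in lev])
E
```

```text
scene0 [[566.0, 100.0], [470.0, 83.0], [505.0, -137.0], [597.0, -110.0]]
 edges [97, 224, 95, 212] centre [534.3 -15.9  49. ]
 +y yaw 98.78625722989231
 lev [[557.0, -63.0, 94.0], [524.0, -82.0, 94.0], [511.0, -60.0, 94.0], [543.0, -47.0, 94.0]]
side0 [[570.0, 98.0], [472.0, 82.0], [508.0, -141.0], [602.0, -124.0]]
 edges [99, 226, 96, 225] centre [538.1 -21.2  49. ]
 +y yaw 98.61877745368777
 lev [[562.0, -65.0, 94.0], [525.0, -76.0, 94.0]]
```

```bash
python3 - <<'E'
from h import *
f=dict(np.load("scene0.npz"))
for n,u,v,z in (("tipbox base near",430,217,0),("tipbox far",470,190,0),("tipbox top",450,178,80),("monitor low",330,163,50),("monitor right",423,100,50),("kbd",467,155,0),("kbd2",360,190,0)): print(n,cast(f,u,v,z).round())
E
```

```text
tipbox base near [ 452. -316.    0.]
tipbox far [ 435. -514.    0.]
tipbox top [ 459. -408.   80.]
monitor low [ 791. -286.   50.]
monitor right [ 839. -888.   50.]
kbd [ 544. -702.    0.]
kbd2 [ 677. -293.    0.]
```

carry_out:
  targets:
    - [[26, -16.5, 0, 0, 0, 0, 255], [26, -16.5, 0, 0, 0, 0, 255], [26, -16.5, 0, 0, 0, 0, 255], [26, -16.5, 0, 0, 0, 0, 255], [26, -16.5, 0, 0, 0, 0, 255], [26, -16.5, 0, 0, 0, 0, 255], [26, -16.5, 0, 0, 0, 0, 255], [26, -16.5, 0, 0, 0, 0, 255], [26, -16.5, 0, 0, 0, 0, 255], [26, -16.5, 0, 0, 0, 0, 255]]
  grip_force: 20

```text
time_s: 0.93
eef_pos: [390.3, -316.5, 225.9]
tcp_rot: [[0.948, 0.32, -0.006], [0.32, -0.948, 0.009], [-0.003, -0.01, -1.0]]
force: [-0.1, 0.2, -0.0]
opening: 31.0
```

carry_out:
  targets:
    - [[25.5, -16, 0, 0, 0, 0, 255], [25.5, -16, 0, 0, 0, 0, 255], [25.5, -16, 0, 0, 0, 0, 255], [25.5, -16, 0, 0, 0, 0, 255], [25.5, -16, 0, 0, 0, 0, 255], [25.5, -16, 0, 0, 0, 0, 255], [25.5, -16, 0, 0, 0, 0, 255], [0, 0, 0, 0, 0, -0.12, 255], [0, 0, 0, 0, 0, -0.12, 255], [0, 0, 0, 0, 0, -0.12, 255], [0, 0, 0, 0, 0, -0.12, 255], [0, 0, 0, 0, 0, -0.12, 255], [0, 0, 0, 0, 0, -0.12, 255], [0, 0, 0, 0, 0, -0.12, 255], [0, 0, 0, 0, 0, -0.12, 255], [0, 0, 0, 0, 0, -0.12, 255], [0, 0, 0, 0, 0, -0.12, 255], [0, 0, 0, 0, 0, -0.12, 255], [0, 0, 0, 0, 0, 0, 255]]

```text
time_s: 2.52
eef_pos: [527.7, -132.8, 216.5]
tcp_rot: [[-0.13, 0.991, -0.021], [0.991, 0.13, 0.017], [0.02, -0.019, -1.0]]
force: [-0.6, 0.6, -0.4]
opening: 0.8
```

```bash
python3 - <<'E'
from rig import get_obs, grab_frame
import cv2,numpy as np
f=grab_frame("wrist"); cv2.imwrite("pics/wrist1.png",f["pixels"]); np.savez("wrist1.npz",**f)
o=get_obs(); print(np.round(f["intrinsics"],1).tolist(),np.round(f["pose"],3).tolist())
for k,v in o.items(): print(k,np.round(v,3).tolist())
E
```

```text
[[371.6, 0.0, 318.8], [0.0, 371.6, 240.3], [0.0, 0.0, 1.0]] [[0.991, -0.13, -0.017, 521.168], [0.13, 0.955, 0.267, -57.58], [-0.019, -0.267, 0.964, 370.555], [0.0, 0.0, 0.0, 1.0]]
time_s 2.567
joints [-0.347, 0.012, 1.642, 0.009, 1.513, -0.47]
qd [-0.001, -0.001, -0.001, -0.0, -0.001, 0.101]
joint_efforts [-0.0, -49.776, -49.194, 0.119, 0.206, -1.683]
eef_pos [527.613, -132.763, 216.427]
tcp_rot [[-0.123, 0.992, -0.021], [0.992, 0.123, 0.017], [0.019, -0.019, -1.0]]
force [-0.648, 0.704, -0.563]
moment [-0.044, -0.126, -0.012]
opening 0.285
```

View pics/wrist1.png

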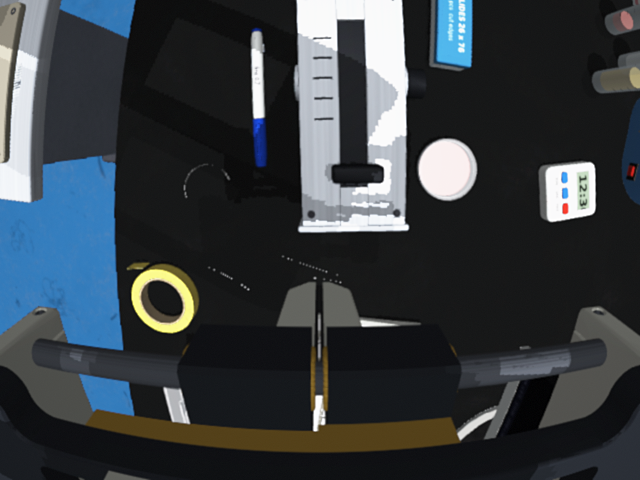

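The wrist image shows the lever head at about (358,174), the engraved lines at u≈322 and v≈118, 98, 78, 57 and 38, and the changer's −y end at v≈229, from u=298 to 409. The fingers are closed and sit behind the lever. I'll measure these.

```bash
python3 - <<'E'
from h import *
import cv2
f=dict(np.load("wrist1.npz"));im=f["pixels"]
cv2.imwrite("pics/wz.png",cv2.resize(im[0:245,280:425],None,fx=4,fy=2.4 if 0 else 2.4,interpolation=cv2.INTER_CUBIC))
L=[(323,119),(323,98.5),(323,78),(323,57.5),(322,38)]
P=np.array([cast(f,u,v,49,True) for u,v in L]);print("lines",P.round(1)[:,:2].tolist(),np.linalg.norm(np.diff(P,axis=0),axis=1).round(1))
d=P[-1]-P[0];print("yaw lines",np.degrees(np.arctan2(d[1],d[0])))
E=np.array([cast(f,u,v,49,True) for u,v in [(298,229),(409,229)]]);print("end",E.round(1).tolist(),np.linalg.norm(E[0]-E[1]));d=E[1]-E[0];print("yaw x",np.degrees(np.arctan2(d[1],d[0])))
g=cv2.cvtColor(im,cv2.COLOR_BGR2GRAY)
S=[]
for v in (60,90,120,150):
    r=g[v,325:385];x=np.where(r<60)[0]+325;S.append([cast(f,x.min()-.5,v,49,True)[:2],cast(f,x.max()+.5,v,49,True)[:2]]);print(v,x.min(),x.max(),np.round(S[-1],1).tolist())
sub=(g[140:200,325:392]<45).astype(np.uint8);n,l,s,c=cv2.connectedComponentsWithStats(sub);print(s,c)
for u,v in [(332,165),(384,165),(332,186),(384,186)]: print("head top z94",cast(f,u,v,94,True).round(1)," z72",cast(f,u,v,72,True).round(1))
E
```

```text
lines [[516.4, -40.0], [514.1, -22.3], [511.7, -4.3], [509.3, 13.9], [506.2, 31.6]] [17.9 18.1 18.4 18. ]
yaw lines 98.11093705223458
end [[507.0, -138.9, 49.0], [606.2, -125.2, 49.0]] 100.14381968092273
yaw x 7.8208686877616564
60 339 364 [[522.7, 13.5], [544.7, 16.9]]
90 339 365 [[526.1, -13.1], [548.9, -9.6]]
120 340 365 [[530.4, -39.0], [552.4, -35.7]]
150 340 366 [[533.9, -64.7], [556.9, -61.3]]
[[   0    0   67   60 2472]
 [   7    0   51   46 1548]] [[35.24231392 32.41909385]
 [29.41925065 24.83850129]]
head top z94 [528.1 -75.5  94. ]  z72 [528.7 -77.   72. ]
head top z94 [566.6 -69.9  94. ]  z72 [570.2 -70.9  72. ]
head top z94 [530.3 -91.2  94. ]  z72 [531.  -93.9  72. ]
head top z94 [569.1 -85.6  94. ]  z72 [572.9 -87.8  72. ]
```

View pics/wz.png

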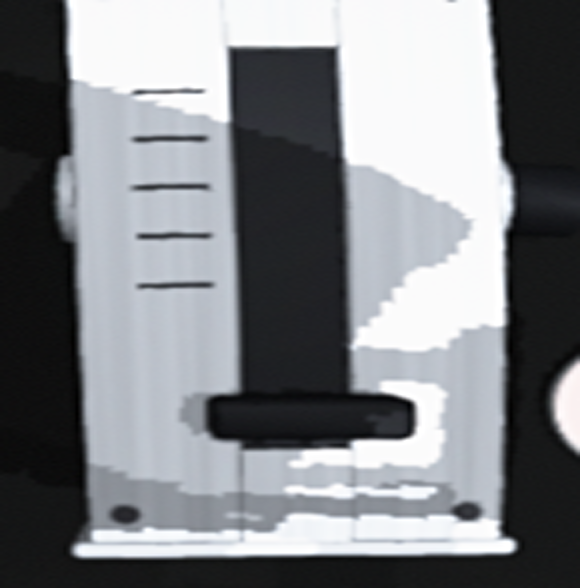

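carry_out:
  targets:
    - [[0, 14, 0, -0.019, -0.019, -0.016, 255], [0, 14, 0, 0, 0, 0, 255], [0, 0, 20, 0, 0, 0, 255], [0, 0, 20, 0, 0, 0, 255], [0, 0, 20, 0, 0, 0, 255], [0, 0, 20, 0, 0, 0, 255], [0, 0, 10, 0, 0, 0, 255], [0, 0, 0, 0, 0, 0, 255]]

```text
time_s: 3.23
eef_pos: [557.4, -129.2, 123.3]
tcp_rot: [[-0.1, 0.995, 0.003], [0.995, 0.1, -0.001], [-0.001, 0.003, -1.0]]
force: [-0.7, -0.3, 0.0]
opening: 0.6
```

```bash
cat > st.py <<'E'
from rig import get_obs
import numpy as np
o=get_obs();e=np.array([-.139,.990,0]);n=np.array([.990,.139,0])
p=np.array(o["eef_pos"]);F=np.array(o["force"]);print("t",round(o["time_s"],2),"pos",p.round(1),"e",round(e@p,1),"n",round(n@p,1),"F",F.round(2),"Fe",round(e@F,2),"open",round(o["opening"],1));R=np.array(o["tcp_rot"]);print("yaw",round(np.degrees(np.arctan2(R[1,0],R[0,0])),2),"z",R[:,2].round(3))
E
python3 st.py
```

```text
t 3.23 pos [ 557.4 -129.2  123.3] e -205.4 n 533.8 F [-0.74 -0.27  0.  ] Fe -0.16 open 0.6
yaw 95.73 z [ 0.003 -0.001 -1.   ]
```

carry_out:
  targets:
    - [[0, -1, 18, 0, 0, -0.04, 255], [0, -1, 15, 0, 0, 0, 255], [0, 0, 0, 0, 0, 0, 255], [0, 0, 0, 0, 0, 0, 255]]

```text
time_s: 3.57
eef_pos: [556.5, -129.8, 92.1]
tcp_rot: [[-0.132, 0.991, 0.005], [0.991, 0.132, -0.001], [-0.002, 0.005, -1.0]]
force: [-0.4, -0.3, 0.2]
opening: 0.4
```

```bash
python3 st.py; python3 - <<'E'
from rig import grab_frame
import cv2,numpy as np
for n in("wrist","side"):
    f=grab_frame(n); np.savez(n+"2.npz",**f); im=f["pixels"]
    im=im[150:300,270:420] if n=="side" else im
    cv2.imwrite(f"pics/{n}2.png",cv2.resize(im,None,fx=4,fy=4,interpolation=cv2.INTER_CUBIC) if n=="side" else im)
E
```

```text
t 3.57 pos [ 556.5 -129.8   92.1] e -205.9 n 532.9 F [-0.43 -0.33  0.18] Fe -0.27 open 0.4
yaw 97.6 z [ 0.005 -0.001 -1.   ]
```

View pics/wrist2.png

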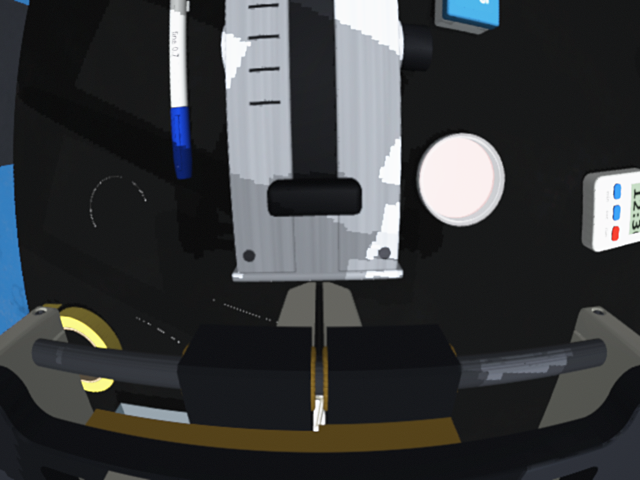

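View pics/side2.png

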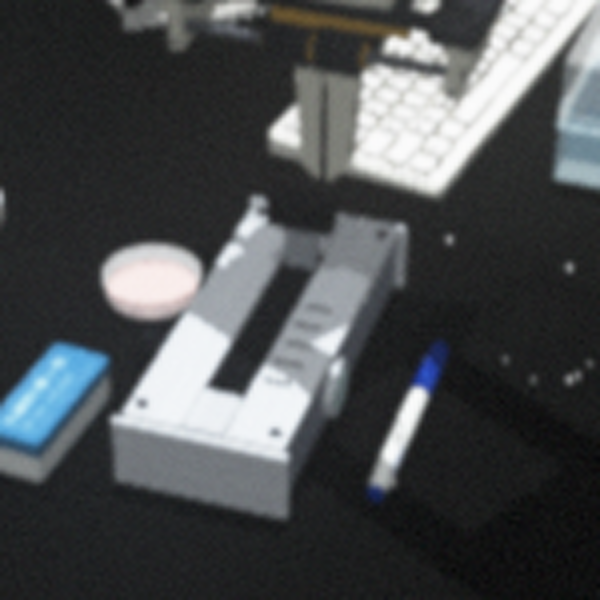

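The wrist view shows the closed fingers at about (320,285), centred behind the lever head (268–361, 178–215). The side view shows the tip just behind the head. I'll refine the distances along the slot from this closer view.

```bash
python3 - <<'E'
from h import *
f=dict(np.load("wrist2.npz"));e=np.array([-.139,.990,0])
for u,v in [(265,102.5),(265,69.5),(264,36.5),(263,6)]: p=cast(f,u,v,49,True);print("line",p.round(1),round(e@p,1))
for u,v,z in [(275,215,94),(355,215,94),(275,179,72),(355,179,72),(275,183,94),(355,183,94)]: p=cast(f,u,v,z,True);print("head",z,p.round(1),round(e@p,1))
E
```

```text
line [517.  -39.6  49. ] -111.1
line [514.7 -22.   49. ] -93.3
line [511.6  -3.9  49. ] -75.0
line [508.5  13.6  49. ] -57.2
head 94 [533.  -88.1  94. ] -161.3
head 94 [566.  -83.7  94. ] -161.6
head 72 [529.2 -76.1  72. ] -148.9
head 72 [566.3 -71.3  72. ] -149.3
head 94 [531.5 -74.7  94. ] -147.8
head 94 [564.  -70.4  94. ] -148.1
```

carry_out:
  targets:
    - [[5, 0, 1, 0, 0, 0, 255], [5, 0, 1, 0, 0, 0, 255], [5, 0, 1, 0, 0, 0, 255], [5, 0, 1, 0, 0, 0, 255], [5, 0, 0, 0, 0, 0, 255], [4, 0, 0, 0, 0, 0, 255], [0, 0, 0, 0, 0, 0, 255]]

```text
time_s: 4.25
eef_pos: [555.7, -98.5, 93.5]
tcp_rot: [[-0.131, 0.991, 0.013], [0.991, 0.131, -0.003], [-0.005, 0.012, -1.0]]
force: [0.1, 0.7, 0.2]
opening: 0.4
```

```bash
python3 st.py
```

```text
t 4.25 pos [555.7 -98.5  93.5] e -174.7 n 536.5 F [0.15 0.66 0.16] Fe 0.63 open 0.4
yaw 97.54 z [ 0.013 -0.003 -1.   ]
```

carry_out:
  targets:
    - [[0, -2, 3, 0.006, 0.003, -0.004, 255], [0, -2, 2, 0.006, 0.002, -0.004, 255], [0, 0, 0, 0, 0, 0, 255]]

```text
time_s: 4.5
eef_pos: [551.5, -98.5, 88.2]
tcp_rot: [[-0.141, 0.99, -0.001], [0.99, 0.141, 0.0], [0.0, -0.001, -1.0]]
force: [-0.2, -0.1, -1.0]
opening: 0.8
```

```bash
python3 st.py
```

```text
t 4.5 pos [551.5 -98.5  88.2] e -174.2 n 532.3 F [-0.17 -0.06 -1.02] Fe -0.04 open 0.8
yaw 98.12 z [-0.001  0.    -1.   ]
```

carry_out:
  targets:
    - [[2, 0, 0, 0, 0, 0, 255], [2, 0, 0, 0, 0, 0, 255], [2, 0, 0, 0, 0, 0, 255], [2, 0, 0, 0, 0, 0, 255], [2, 0, 0, 0, 0, 0, 255], [2, 0, 0, 0, 0, 0, 255], [2, 0, 0, 0, 0, 0, 255]]

```text
time_s: 5.08
eef_pos: [549.1, -85.5, 87.7]
tcp_rot: [[-0.139, 0.99, -0.001], [0.99, 0.139, -0.002], [-0.001, -0.002, -1.0]]
force: [0.2, -1.0, 0.3]
opening: 0.5
```

```bash
python3 st.py
```

```text
t 5.08 pos [549.1 -85.5  87.7] e -160.9 n 531.7 F [ 0.19 -0.95  0.31] Fe -0.97 open 0.5
yaw 98.01 z [-0.001 -0.002 -1.   ]
```

carry_out:
  targets:
    - [[2, 0, 0, 0, 0, 0, 255], [2, 0, 0, 0, 0, 0, 255], [2, 0, 0, 0, 0, 0, 255], [2, 0, 0, 0, 0, 0, 255], [2, 0, 0, 0, 0, 0, 255], [2, 0, 0, 0, 0, 0, 255], [2, 0, 0, 0, 0, 0, 255]]

```text
time_s: 5.67
eef_pos: [546.7, -70.2, 87.7]
tcp_rot: [[-0.14, 0.99, -0.002], [0.99, 0.14, -0.002], [-0.002, -0.002, -1.0]]
force: [0.8, -0.9, -0.7]
opening: 0.3
```

```bash
python3 st.py; python3 - <<'E'
from rig import grab_frame
import cv2,numpy as np
f=grab_frame("wrist"); np.savez("wrist3.npz",**f); cv2.imwrite("pics/wrist3.png",f["pixels"])
E
```

```text
t 5.67 pos [546.7 -70.2  87.7] e -145.5 n 531.5 F [ 0.85 -0.85 -0.67] Fe -0.96 open 0.3
yaw 98.02 z [-0.002 -0.002 -1.   ]
```

View pics/wrist3.png

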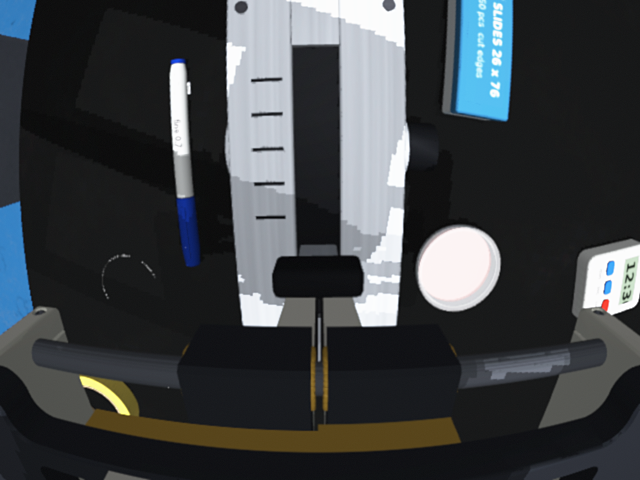

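The fingers are now against the head (273–363, 256–297), and the lines are at v≈217, 184, 149, 114 and 79. I'll check the lever value and that the changer hasn't moved.

```bash
cat > meas.py <<'E'
from h import *
def m(fn,lines,front,back,u0=285):
    f=dict(np.load(fn));e=np.array([-.139,.990,0])
    L=[e@cast(f,u,v,49,True) for u,v in lines]
    C=np.mean([l-(-15+18*i) for i,l in enumerate(L)])
    print("lines",np.round(L,1),"C_e",round(C,1)," first line xy",cast(f,*lines[0],49,True).round(1))
    for nm,v,z in(("front72",front,72),("front94",front,94),("back94",back,94)):
        q=e@cast(f,318,v,z,True);print(nm,round(q,1),"-> V",round(q-C+60+(7 if nm[0]=="b" else -7),1))
E
python3 -c "
from meas import m
m('wrist3.npz',[(270,217),(270,183.5),(268,149),(267,114),(267,79)],256,297)"
```

```text
lines [-111.2  -93.3  -75.3  -57.1  -38.9] C_e -96.2  first line xy [516.6 -39.8  49. ]
front72 -125.1 -> V 24.1
front94 -117.4 -> V 31.7
back94 -136.3 -> V 26.9
```

carry_out:
  targets:
    - [[1.5, 0, 0, 0, 0, 0, 255], [1.5, 0, 0, 0, 0, 0, 255], [1.5, 0, 0, 0, 0, 0, 255], [1.5, 0, 0, 0, 0, 0, 255], [1.5, 0, 0, 0, 0, 0, 255]]

```text
time_s: 6.13
eef_pos: [546.0, -65.6, 87.9]
tcp_rot: [[-0.139, 0.99, -0.0], [0.99, 0.139, -0.008], [-0.008, -0.002, -1.0]]
force: [0.5, -7.4, -2.1]
opening: 0.3
```

```bash
python3 st.py
```

```text
t 6.13 pos [546.  -65.6  87.9] e -140.8 n 531.5 F [ 0.51 -7.44 -2.07] Fe -7.44 open 0.3
yaw 98.02 z [-0.    -0.008 -1.   ]
```

carry_out:
  targets:
    - [[2, 0, 0, 0, 0, 0, 255], [2, 0, 0, 0, 0, 0, 255]]

```text
time_s: 6.3
eef_pos: [545.7, -63.8, 87.9]
tcp_rot: [[-0.139, 0.99, 0.0], [0.99, 0.139, -0.012], [-0.012, -0.001, -1.0]]
force: [0.0, -7.1, -1.7]
opening: 0.7
```

```bash
python3 st.py
```

```text
t 6.3 pos [545.7 -63.8  87.9] e -139.0 n 531.4 F [ 0.03 -7.09 -1.72] Fe -7.02 open 0.7
yaw 97.97 z [ 0.    -0.012 -1.   ]
```

carry_out:
  targets:
    - [[2, 0, 0, 0, 0.006, 0, 255], [2, 0, 0, 0, 0.006, 0, 255]]

```text
time_s: 6.47
eef_pos: [545.3, -61.1, 87.8]
tcp_rot: [[-0.138, 0.99, -0.001], [0.99, 0.138, -0.003], [-0.003, -0.001, -1.0]]
force: [1.1, -4.4, -1.5]
opening: 0.6
```

```bash
python3 st.py
```

```text
t 6.47 pos [545.3 -61.1  87.8] e -136.3 n 531.4 F [ 1.07 -4.39 -1.53] Fe -4.5 open 0.6
yaw 97.95 z [-0.001 -0.003 -1.   ]
```

carry_out:
  targets:
    - [[1.5, 0, 0, 0, 0.003, 0, 255], [1, 0, 0, 0, 0, 0, 255]]

```text
time_s: 6.63
eef_pos: [545.0, -59.1, 87.7]
tcp_rot: [[-0.138, 0.99, -0.001], [0.99, 0.138, -0.0], [0.0, -0.001, -1.0]]
force: [0.1, -2.6, -0.3]
opening: 0.5
```

```bash
python3 st.py
```

```text
t 6.63 pos [545.  -59.1  87.7] e -134.3 n 531.3 F [ 0.11 -2.57 -0.35] Fe -2.56 open 0.5
yaw 97.92 z [-0.001 -0.    -1.   ]
```

carry_out:
  targets:
    - [[1, 0, 0, 0, 0, 0, 255], [1, 0, 0, 0, 0, 0, 255]]

```text
time_s: 6.8
eef_pos: [544.6, -56.8, 87.7]
tcp_rot: [[-0.138, 0.99, -0.001], [0.99, 0.138, 0.0], [0.0, -0.001, -1.0]]
force: [-0.4, -2.0, 0.1]
opening: 0.1
```

```bash
python3 st.py
```

```text
t 6.8 pos [544.6 -56.8  87.7] e -131.9 n 531.3 F [-0.36 -1.96  0.12] Fe -1.89 open 0.1
yaw 97.91 z [-0.001  0.    -1.   ]
```

```bash
python3 - <<'E'
from rig import grab_frame
import cv2,numpy as np
f=grab_frame("wrist"); np.savez("wrist4.npz",**f); cv2.imwrite("pics/wrist4.png",f["pixels"])
E
python3 st.py
```

```text
t 6.85 pos [544.6 -56.4  87.7] e -131.5 n 531.3 F [ 0.38  0.08 -0.38] Fe 0.03 open 0.3
yaw 97.91 z [-0.001  0.001 -1.   ]
```

View pics/wrist4.png

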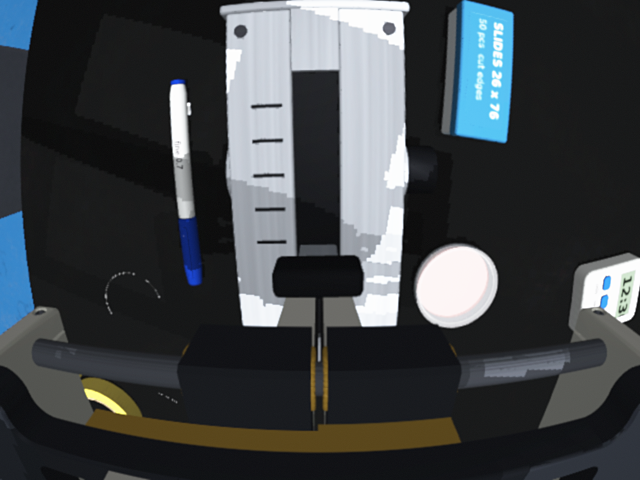

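The picture, taken as the call began, still shows the head at the finger (256–297). After it the force fell to 0, so it may have snapped just then. I'll look again.

```bash
python3 - <<'E'
from rig import grab_frame
import cv2,numpy as np
f=grab_frame("wrist"); np.savez("wrist5.npz",**f); cv2.imwrite("pics/wrist5.png",f["pixels"][0:330,220:420])
E
python3 st.py
```

```text
t 6.9 pos [544.7 -56.4  87.7] e -131.5 n 531.4 F [-0.05 -0.82  0.26] Fe -0.8 open 0.5
yaw 97.92 z [-0.001  0.001 -1.   ]
```

View pics/wrist5.png

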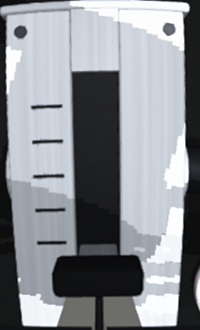

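```bash
python3 -c "
from meas import m
m('wrist5.npz',[(270,242),(270,209.5),(268,175.5),(267,141),(267,106)],256,297)"
```

```text
lines [-111.1  -93.1  -75.1  -57.1  -38.9] C_e -96.1  first line xy [516.  -39.7  49. ]
front72 -111.2 -> V 37.9
front94 -103.6 -> V 45.5
back94 -122.4 -> V 40.6
```

The head still touches the finger, and the changer hasn't moved (first line still at −111). The lever looks balanced on the crest, so I'll continue gently.

carry_out:
  targets:
    - [[1, 0, 0, 0, 0, 0, 255], [0, 0, 0, 0, 0, 0, 255]]

```text
time_s: 7.07
eef_pos: [544.5, -54.5, 87.8]
tcp_rot: [[-0.138, 0.99, -0.001], [0.99, 0.138, 0.002], [0.002, -0.001, -1.0]]
force: [-0.1, -0.1, -0.6]
opening: 0.3
```

```bash
cat > look.py <<'E'
from rig import grab_frame
import cv2,numpy as np,sys
f=grab_frame("wrist"); np.savez(sys.argv[1]+".npz",**f)
g=cv2.cvtColor(f["pixels"],cv2.COLOR_BGR2GRAY)
# columns clear of slot and fingers, left and right overhang of the head
for c in(281,355):
    x=g[60:330,c-2:c+3].mean(1); d=np.where(x<60)[0]+60; print("col",c,"dark rows",d.min() if len(d) else None,d.max() if len(d) else None,len(d))
cv2.imwrite("pics/"+sys.argv[1]+".png",f["pixels"][0:330,220:420])
E
python3 st.py; python3 look.py w6
```

```text
t 7.07 pos [544.5 -54.5  87.8] e -129.6 n 531.5 F [-0.14 -0.05 -0.61] Fe -0.03 open 0.3
yaw 97.95 z [-0.001  0.002 -1.   ]
col 281 dark rows 179 329 49
col 355 dark rows 251 329 42
```

View pics/w6.png

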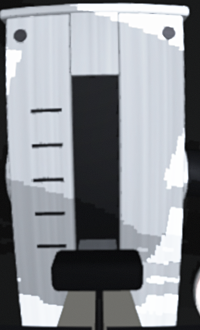

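```bash
python3 look.py w7; python3 st.py;  python3 -c "
from meas import m
m('w7.npz',[(270,245.5),(270,213),(268,179.5),(267,145),(267,109.5)],250,291)"
```

```text
col 281 dark rows 179 329 48
col 355 dark rows 250 329 42
t 7.17 pos [544.6 -54.7  87.8] e -129.8 n 531.6 F [ 0.47  0.11 -0.05] Fe 0.05 open 0.4
yaw 97.95 z [-0.001  0.001 -1.   ]
lines [-111.2  -93.2  -75.3  -57.3  -38.9] C_e -96.2  first line xy [516.2 -39.9  49. ]
front72 -106.3 -> V 42.9
front94 -99.2 -> V 50.0
back94 -117.8 -> V 45.4
```

View pics/w7.png

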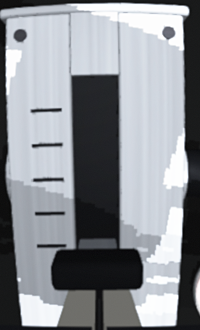

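The lever has settled at V≈45 on the camera, with about a 3 mm gap ahead of the finger and near-zero force. The lines are unmoved. That is click one. On to hump two in small steps.

carry_out:
  targets:
    - [[1.5, 0, 0, 0, 0, 0, 255], [1.5, 0, 0, 0, 0, 0, 255], [1.5, 0, 0, 0, 0.002, 0, 255], [1.5, 0, 0, 0, 0.002, 0, 255]]

```text
time_s: 7.5
eef_pos: [543.9, -49.1, 87.9]
tcp_rot: [[-0.138, 0.99, -0.001], [0.99, 0.138, 0.004], [0.004, -0.001, -1.0]]
force: [0.3, -8.4, -1.4]
opening: 0.4
```

```bash
python3 st.py
```

```text
t 7.5 pos [543.9 -49.1  87.9] e -124.2 n 531.6 F [ 0.27 -8.39 -1.43] Fe -8.35 open 0.4
yaw 97.95 z [-0.001  0.004 -1.   ]
```

carry_out:
  targets:
    - [[1.5, 0, 0, 0, 0.002, 0, 255], [1.5, 0, 0, 0, 0.003, 0, 255]]

```text
time_s: 7.67
eef_pos: [543.8, -48.4, 88.0]
tcp_rot: [[-0.138, 0.99, -0.001], [0.99, 0.138, 0.005], [0.005, -0.0, -1.0]]
force: [0.7, -6.5, -3.6]
opening: 0.3
```

```bash
python3 st.py
```

```text
t 7.67 pos [543.8 -48.4  88. ] e -123.5 n 531.6 F [ 0.7  -6.46 -3.59] Fe -6.5 open 0.3
yaw 97.94 z [-0.001  0.005 -1.   ]
```

carry_out:
  targets:
    - [[2, 0, 0, 0, 0, 0, 255], [2, 0, 0, 0, 0, 0, 255]]

```text
time_s: 7.83
eef_pos: [543.6, -47.2, 88.0]
tcp_rot: [[-0.137, 0.991, 0.0], [0.991, 0.137, 0.0], [0.0, 0.0, -1.0]]
force: [0.4, -6.6, -2.5]
opening: 0.7
```

```bash
python3 st.py
```

```text
t 7.83 pos [543.6 -47.2  88. ] e -122.3 n 531.6 F [ 0.43 -6.6  -2.5 ] Fe -6.59 open 0.7
yaw 97.9 z [ 0.  0. -1.]
```

carry_out:
  targets:
    - [[2, 0, 0, 0, 0.002, 0, 255], [2, 0, 0, 0, 0.002, 0, 255], [2, 0, 0, 0, 0.002, 0, 255]]

```text
time_s: 8.08
eef_pos: [543.2, -44.6, 88.0]
tcp_rot: [[-0.136, 0.991, 0.0], [0.991, 0.136, 0.001], [0.001, 0.001, -1.0]]
force: [0.3, -5.3, -1.3]
opening: 0.4
```

```bash
python3 st.py
```

```text
t 8.08 pos [543.2 -44.6  88. ] e -119.6 n 531.6 F [ 0.34 -5.27 -1.31] Fe -5.26 open 0.4
yaw 97.84 z [ 0.     0.001 -1.   ]
```

carry_out:
  targets:
    - [[1.5, 0, 0, 0, 0, 0, 255], [1.5, 0, 0, 0, 0, -0.002, 255]]

```text
time_s: 8.25
eef_pos: [542.9, -43.0, 88.0]
tcp_rot: [[-0.138, 0.99, 0.001], [0.99, 0.138, -0.001], [-0.001, 0.001, -1.0]]
force: [1.5, -4.3, -0.7]
opening: 0.4
```

```bash
python3 st.py
```

```text
t 8.25 pos [542.9 -43.   88. ] e -118.0 n 531.5 F [ 1.55 -4.34 -0.67] Fe -4.51 open 0.4
yaw 97.91 z [ 0.001 -0.001 -1.   ]
```

carry_out:
  targets:
    - [[1.5, 0, 0, 0, 0, 0, 255], [1, 0, 0, 0, 0, 0, 255]]

```text
time_s: 8.42
eef_pos: [542.6, -40.6, 88.0]
tcp_rot: [[-0.138, 0.99, 0.001], [0.99, 0.138, -0.002], [-0.002, 0.001, -1.0]]
force: [0.5, -2.3, -0.3]
opening: 0.6
```

```bash
python3 st.py
```

```text
t 8.42 pos [542.6 -40.6  88. ] e -115.6 n 531.5 F [ 0.49 -2.33 -0.26] Fe -2.37 open 0.6
yaw 97.91 z [ 0.001 -0.002 -1.   ]
```

carry_out:
  targets:
    - [[1, 0, 0, 0, 0, 0, 255], [0.5, 0, 0, 0, 0, 0, 255], [0, 0, 0, 0, 0, 0, 255]]

```text
time_s: 8.67
eef_pos: [542.1, -37.5, 88.0]
tcp_rot: [[-0.138, 0.99, 0.001], [0.99, 0.138, 0.0], [0.0, 0.001, -1.0]]
force: [-0.5, -0.3, 0.2]
opening: 0.5
```

```bash
python3 st.py; python3 look.py w8
```

```text
t 8.67 pos [542.1 -37.5  88. ] e -112.4 n 531.5 F [-0.48 -0.3   0.2 ] Fe -0.23 open 0.5
yaw 97.94 z [ 0.001  0.    -1.   ]
col 281 dark rows 211 329 47
col 355 dark rows 257 329 41
```

View pics/w8.png

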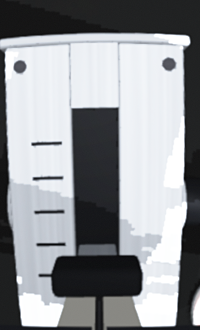

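Still in contact (head 256–297), force ≈0, near the crest. One more small step.

carry_out:
  targets:
    - [[1, 0, 0, 0, 0, 0, 255], [0, 0, 0, 0, 0, 0, 255]]

```text
time_s: 8.88
eef_pos: [541.9, -35.7, 87.9]
tcp_rot: [[-0.138, 0.99, 0.0], [0.99, 0.138, 0.001], [0.001, 0.001, -1.0]]
force: [0.4, 0.0, -0.7]
opening: 0.4
```

```bash
python3 st.py; python3 look.py w9
```

```text
t 8.88 pos [541.9 -35.7  87.9] e -110.7 n 531.5 F [ 0.42  0.   -0.7 ] Fe -0.06 open 0.4
yaw 97.95 z [ 0.     0.001 -1.   ]
col 281 dark rows 214 329 46
col 355 dark rows 252 329 41
```

View pics/w9.png

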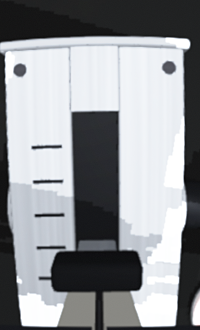

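```bash
python3 -c "
from meas import m
m('w9.npz',[(264,278),(270,247.5),(268,215),(267,181.5),(267,147)],251.5,292.5)"; python3 st.py
```

```text
lines [-111.4  -93.4  -75.3  -57.4  -39.4] C_e -96.4  first line xy [512.  -40.6  49. ]
front72 -88.1 -> V 61.2
front94 -80.9 -> V 68.5
back94 -99.6 -> V 63.8
t 8.93 pos [541.9 -35.8  88. ] e -110.8 n 531.5 F [-0.49 -0.38  1.18] Fe -0.3 open 0.5
yaw 97.96 z [ 0.     0.001 -1.   ]
```

Lever at V≈63 (second notch), changer unmoved. Click two. On to the third hump.

carry_out:
  targets:
    - [[1.5, 0, 0, 0, 0, 0, 255], [1.5, 0, 0, 0, 0, 0, 255], [1.5, 0, 0, 0, 0.002, 0, 255]]

```text
time_s: 9.18
eef_pos: [541.3, -31.6, 88.1]
tcp_rot: [[-0.138, 0.99, 0.0], [0.99, 0.138, 0.002], [0.002, 0.001, -1.0]]
force: [-0.3, -5.4, -1.0]
opening: 0.4
```

```bash
python3 st.py
```

```text
t 9.18 pos [541.3 -31.6  88.1] e -106.5 n 531.5 F [-0.27 -5.42 -0.97] Fe -5.33 open 0.4
yaw 97.95 z [ 0.     0.002 -1.   ]
```

carry_out:
  targets:
    - [[1.7, 0, 0, 0, 0.002, 0, 255], [1.8, 0, 0, 0, 0.002, 0, 255], [1.8, 0, 0, 0, 0.002, 0, 255]]

```text
time_s: 9.43
eef_pos: [541.1, -29.8, 88.1]
tcp_rot: [[-0.138, 0.99, 0.001], [0.99, 0.138, 0.002], [0.002, 0.001, -1.0]]
force: [1.5, -7.0, -2.6]
opening: 0.7
```

```bash
python3 st.py
```

```text
t 9.43 pos [541.1 -29.8  88.1] e -104.7 n 531.5 F [ 1.54 -7.03 -2.57] Fe -7.17 open 0.7
yaw 97.93 z [ 0.001  0.002 -1.   ]
```

carry_out:
  targets:
    - [[2, 0, 0, 0, 0.001, 0, 255], [2, 0, 0, 0, 0.001, 0, 255], [2, 0, 0, 0, 0.001, 0, 255]]

```text
time_s: 9.68
eef_pos: [540.7, -27.5, 88.1]
tcp_rot: [[-0.137, 0.991, 0.001], [0.991, 0.137, -0.001], [-0.001, 0.001, -1.0]]
force: [0.9, -6.1, -0.8]
opening: 0.5
```

```bash
python3 st.py
```

```text
t 9.68 pos [540.7 -27.5  88.1] e -102.4 n 531.5 F [ 0.9  -6.07 -0.8 ] Fe -6.14 open 0.5
yaw 97.87 z [ 0.001 -0.001 -1.   ]
```

carry_out:
  targets:
    - [[1.8, 0, 0, 0, 0.001, 0, 255], [1.8, 0, 0, 0, 0.001, 0, 255]]

```text
time_s: 9.85
eef_pos: [540.4, -25.7, 88.1]
tcp_rot: [[-0.136, 0.991, 0.002], [0.991, 0.136, -0.002], [-0.002, 0.001, -1.0]]
force: [1.3, -4.6, -0.5]
opening: 0.4
```

```bash
python3 st.py
```

```text
t 9.85 pos [540.4 -25.7  88.1] e -100.5 n 531.4 F [ 1.26 -4.59 -0.52] Fe -4.72 open 0.4
yaw 97.83 z [ 0.002 -0.002 -1.   ]
```

carry_out:
  targets:
    - [[1.5, 0, 0, 0, 0.001, 0, 255], [1.2, 0, 0, 0, 0.001, 0, 255]]

```text
time_s: 10.02
eef_pos: [540.1, -23.7, 88.1]
tcp_rot: [[-0.136, 0.991, 0.002], [0.991, 0.136, -0.001], [-0.001, 0.002, -1.0]]
force: [0.6, -2.6, -1.1]
opening: 0.8
```

```bash
python3 st.py
```

```text
t 10.02 pos [540.1 -23.7  88.1] e -98.5 n 531.4 F [ 0.59 -2.64 -1.07] Fe -2.69 open 0.8
yaw 97.81 z [ 0.002 -0.001 -1.   ]
```

carry_out:
  targets:
    - [[1, 0, 0, 0, 0, 0, 255], [0.7, 0, 0, 0, 0, 0, 255]]

```text
time_s: 10.18
eef_pos: [539.8, -21.6, 88.1]
tcp_rot: [[-0.136, 0.991, 0.002], [0.991, 0.136, -0.0], [-0.001, 0.001, -1.0]]
force: [0.3, -1.1, 0.1]
opening: 0.7
```

```bash
python3 st.py; python3 look.py w10
```

```text
t 10.18 pos [539.8 -21.6  88.1] e -96.4 n 531.4 F [ 0.31 -1.15  0.15] Fe -1.18 open 0.7
yaw 97.8 z [ 0.002 -0.    -1.   ]
col 281 dark rows 60 329 51
col 355 dark rows 60 329 43
```

View pics/w10.png

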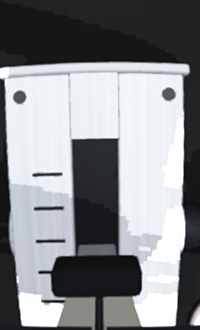

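Still in contact (head 256–297), just short of the third snap.

carry_out:
  targets:
    - [[1, 0, 0, 0, 0, 0, 255], [0, 0, 0, 0, 0, 0, 255]]

```text
time_s: 10.4
eef_pos: [539.4, -19.4, 88.1]
tcp_rot: [[-0.136, 0.991, 0.001], [0.991, 0.136, 0.001], [0.001, 0.001, -1.0]]
force: [0.5, 0.3, -0.2]
opening: 0.4
```

```bash
python3 st.py; python3 look.py w11
```

```text
t 10.4 pos [539.4 -19.4  88.1] e -94.1 n 531.4 F [ 0.51  0.27 -0.22] Fe 0.2 open 0.4
yaw 97.83 z [ 0.001  0.001 -1.   ]
col 281 dark rows 60 329 53
col 355 dark rows 60 329 47
```

View pics/w11.png

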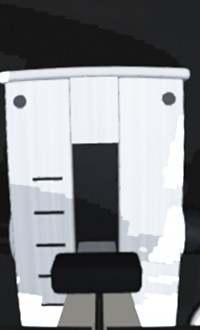

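The head has started to leave the finger (top edge 253). I'll look once more to see whether it has settled.

```bash
python3 look.py w12; python3 st.py; python3 look.py w13
```

```text
col 281 dark rows 60 329 53
col 355 dark rows 60 329 47
t 10.5 pos [539.5 -19.5  88.1] e -94.3 n 531.4 F [0.26 0.06 0.5 ] Fe 0.02 open 0.9
yaw 97.83 z [ 0.001  0.001 -1.   ]
col 281 dark rows 60 329 54
col 355 dark rows 60 329 47
```

View pics/w13.png

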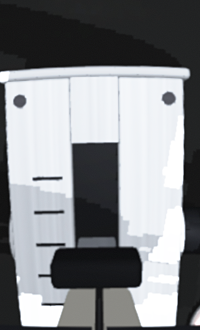

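```bash
python3 -c "
from meas import m
m('w13.npz',[(264,304),(268,275.5),(268,244.5),(267,212.5),(267,178.5)],248,289)"; python3 look.py w14;python3 - <<'E'
import cv2,numpy as np
for n in("w11","w12","w13","w14"):
    g=cv2.cvtColor(np.load(""+n+".npz")["pixels"],cv2.COLOR_BGR2GRAY)
    x=g[225:310,343:352].mean(1); d=np.where(x<70)[0]+225; print(n,d.min(),d.max())
E
```

```text
lines [-111.3  -93.5  -75.3  -57.6  -39.4] C_e -96.4  first line xy [510.9 -40.7  49. ]
front72 -70.1 -> V 79.4
front94 -63.0 -> V 86.4
back94 -81.6 -> V 81.8
col 281 dark rows 60 329 53
col 355 dark rows 60 329 46
w11 252 292
w12 248 287
w13 247 286
w14 247 286
```

The lever has settled at V≈81, the third notch: the head rows are steady at 247–286, the force is zero, and there is a gap ahead of the finger. The lines are unmoved. Now I'll back straight off, then lift.

carry_out:
  targets:
    - [[-3, 0, 0, 0, 0, 0, 255], [-5, 0, 0, 0, 0, 0, 255], [-5, 0, 0, 0, 0, 0, 255], [-5, 0, 0, 0, 0, 0, 255], [-5, 0, 0, 0, 0, 0, 255], [0, 0, -15, 0, 0, 0, 255], [0, 0, -25, 0, 0, 0, 255], [0, 0, -25, 0, 0, 0, 255], [0, 0, -25, 0, 0, 0, 255], [0, 0, -25, 0, 0, 0, 255], [-20, 0, 0, 0, 0, 0, 255], [-25, 0, 0, 0, 0, 0, 255], [-25, 0, 0, 0, 0, 0, 255], [0, 0, 0, 0, 0, 0, 255], [0, 0, 0, 0, 0, 0, 255]]

```text
time_s: 11.85
eef_pos: [552.1, -122.5, 208.7]
tcp_rot: [[-0.134, 0.991, 0.001], [0.991, 0.134, -0.0], [-0.0, 0.001, -1.0]]
force: [0.3, -0.9, -0.1]
opening: 0.9
```

```bash
python3 st.py; python3 - <<'E'
from rig import grab_frame
import cv2,numpy as np
for n in("wrist","scene"):
    f=grab_frame(n); np.savez(n+"9.npz",**f); im=f["pixels"]
    cv2.imwrite(f"pics/{n}9.png",im)
E
```

```text
t 11.85 pos [ 552.1 -122.5  208.7] e -198.0 n 529.5 F [ 0.31 -0.92 -0.15] Fe -0.95 open 0.9
yaw 97.69 z [ 0.001 -0.    -1.   ]
```

View pics/wrist9.png

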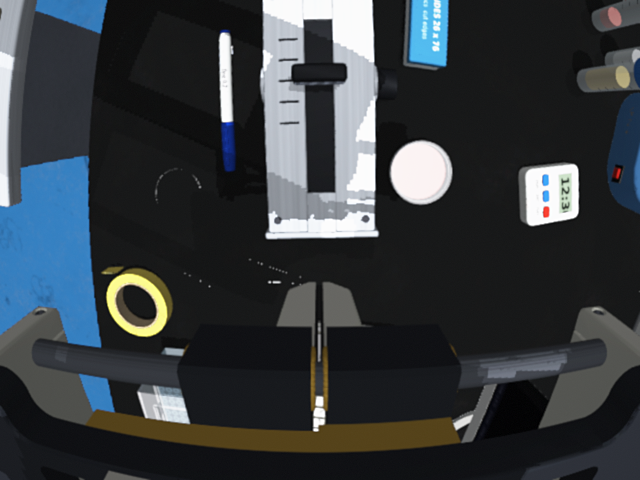

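View pics/scene9.png

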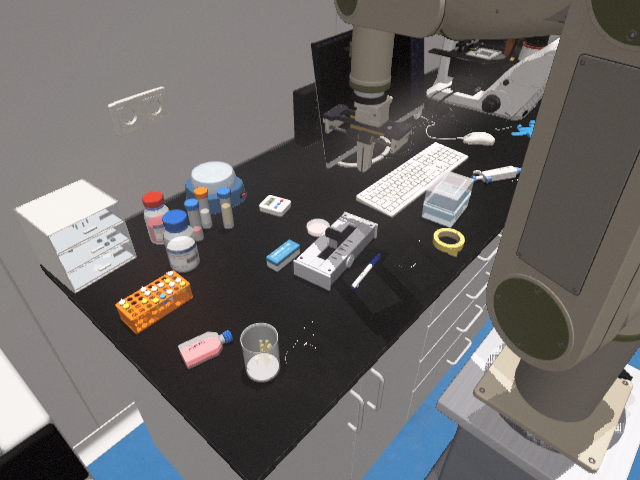

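The arm is clear. The head is at (292–347, 63–84), covering the third line, with lines still visible at v≈124, 101, 59 and 39. The bystanders look unchanged. A last numeric check before handing in.

```bash
python3 - <<'E'
from h import *
f=dict(np.load("wrist9.npz"));e=np.array([-.139,.990,0])
L={i:e@cast(f,290,v,49,True) for i,v in((0,123),(1,102),(3,59.5),(4,40))}
C=np.mean([l+15-18*i for i,l in L.items()]);print({k:round(x,1) for k,x in L.items()},"C",round(C,1),"first line",cast(f,290,123,49,True).round(1))
a=e@cast(f,319,64,72,True);b=e@cast(f,319,83,94,True);print("V",a-C+53,b-C+67)
a=dict(np.load("scene0.npz"))["pixels"].astype(int);b=dict(np.load("scene9.npz"))["pixels"].astype(int)
d=np.abs(a-b).max(2)
for n,(x0,x1,y0,y1) in dict(pen=(350,384,250,290),tape=(432,466,228,258),slidebox=(266,300,238,270),dish=(306,330,218,238),beaker=(240,282,322,384),flask=(178,234,328,368),changer_near=(295,335,255,287)).items(): print(n,(d[y0:y1,x0:x1]>60).sum())
E
```

```text
{0: np.float64(-111.3), 1: np.float64(-93.5), 3: np.float64(-57.0), 4: np.float64(-39.8)} C -96.4 first line [517.4 -39.7  49. ]
V 83.72901350250167 79.62022490877006
pen 27
tape 0
slidebox 0
dish 62
beaker 0
flask 0
changer_near 54
```

```bash
python3 - <<'E'
from rig import env
print(env.job_done())
E
```

```text
the job is handed in; nothing more can be done
None
```

The lever is seated in the third notch, and I handed the job in with the arm clear, at about 12 s of the 58 s allowed. I pushed it along the slot with the closed fingertips. I counted three clicks by the force rising and dropping to zero, and checked each on the wrist camera as the head moved ahead of the finger and settled.

- **Lever:** the two edge measurements in the last picture gave 80 and 84 mm, against a nominal 81 mm; the closer view just before I backed off gave 79 and 82 mm. The head covers the third engraved line.
- **Changer:** its engraved lines stayed within about 0.5 mm throughout. The highest push I read was about 8.4 N, below the roughly 10 N at which it slides. I read the force only at the end of each move, so a brief higher peak could have gone unseen.
- **Bystanders:** the before and after pictures show no change for the tape roll, slide box, beaker and flask. A few pixels changed around the pen and the dish; I put these down to the arm's shadow and did not measure those two separately.
- **One disagreement:** by my camera estimate, each snap came about 3–5 mm later than the stated hump middles, so the lever ran only about 3–5 mm ahead of the finger rather than 9 mm. Each notch position still matched the engraved lines.

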